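Hang the nozzle rack on the accessory post by its side slot

TASK

Pick up the orange nozzle rack by its tab and hang it on the shoulder bolt of the black accessory post: slide its side slot sideways over the bolt until the bolt is at the slot's closed end, then ease it down until the rack's weight is carried by the bolt at the top of the notch, and only then let go, so that it hangs upright and still. The bolt's exact place is not known, so feel for it gently, never pressing the rack on the post or bolt with more than 12 N, and leave everything else on the bench where it is.

Things in the scene. Friction and masses are not known exactly. Their poses are not given: they have to be found in the camera images.
- rack_tab (a point): Centre of the grip tab of the orange printed nozzle rack (loose, 0.12 to 0.24 kg, standing on its foot). Tab 30 mm wide (y), 8 mm thick (x), 45 mm tall. Axes are the rack's: z up, y along the plate to the slot's open mouth, x across its 8 mm thickness. Point is 133.5 mm above the underside of the foot, which is 36 (x) x 90 (y) x 8 mm, centred below.
- rack_notch (a point): Where the bolt's axis lies in the rack when hung home: 43.5 mm below rack_tab, same axes. From here the notch is 13 mm wide (y -6.5 to +6.5), its top, which rests on the bolt, at z +5; it runs down into the slot at z -16. The wall at y -6.5 closes both notch and slot. The plate spans y -36 to +45 at its top.
- rack_jaw (a point): Middle of the underside of the upper jaw, i.e. of the slot's roof: 34 mm in y and -16 mm in z from rack_notch, same axes. The slot is 13 mm high and opens to +y. The jaw reaches 11 mm further out in y than this point, but the lower lip ends 12 mm short of it, so the jaw can be let down on the bolt here before sliding on.
- stand_mark (a point): Mark on the black post, 150 mm above the bench: z up, x along the bolt from post to head. The rigid bolt, 10 mm in diameter, lies along x; it is clamped by eye, so its real axis is up to 9 mm above or below and 3 mm to either side of the mark (not measured). Free shank from x -8 mm (aluminium block, 30 wide, 24 tall) to x +8 mm (head 20 mm in diameter, 6 thick).
- stand: Black accessory post (fixed): 120 x 120 x 12 mm base, origin under its centre, axes as stand_mark, with a 30 x 30 mm extrusion up to 172 mm, its front face 28 mm behind the mark. The rack's plate goes in the 16 mm gap between block and bolt head, its x along the bolt, coming in from the side: its foot cannot pass the bolt from above.
- scraper: spatula lying on the bench, about 0.2 m long along its x, low; origin under its middle. Leave alone.
- driver: screwdriver lying on the bench, about 0.2 m long along its x; origin under its middle. Leave alone.
- glue: small upright glue bottle, 30 mm across, 90 mm tall; origin under its centre. Leave alone.
- gear: small red printed gear, 53 mm across, 32 mm tall; origin under its centre. Leave alone.
- clips: open grey parts box 100 x 140 x 40 mm; origin under its centre. Leave alone.
Mind the look-alikes: they are no part of the job. What is shaped like the part that bears rack_tab but blue is not meant.

How it is judged (in metres and radians):
On the way, in this order (a step that is already met when the one before it is completed fails the run):
1. the rack is lifted clear of the bench (height (world z) of rack_tab above 0.165 m and contact force between rack and the fingers above 1 N), for 0.1 s.
2. the slot is slid over the bolt, which stands at its closed end below the notch, the rack still held (contact force between rack and the fingers above 1 N and x of rack_notch in the frame of stand_mark between -0.008 and 0.008 m and y of rack_notch in the frame of stand_mark between -0.008 and 0.008 m and z of rack_notch in the frame of stand_mark between 0.0105 and 0.036 m), for 0.05 s.
3. the rack is let down, and rests still with its weight on the bolt at the top of the notch, before it is let go (contact force between rack and the fingers above 1 N and contact force between rack and stand above 0.6 N and linear speed of rack below 0.01 m/s and x of rack_notch in the frame of stand_mark between -0.008 and 0.008 m and y of rack_notch in the frame of stand_mark between -0.0065 and 0.0065 m and z of rack_notch in the frame of stand_mark between -0.0115 and 0.0105 m), for 0.2 s.
At the end, for the whole second after the job is handed in: The rack hangs let go and still with the bolt home in its notch: notch within 6.5 mm of the mark sideways, 8 mm along the bolt, -11.5 to +10.5 mm in height (the bolt may sit 9 mm off), over 0.6 N on the post, upright within 0.12 rad, along the bolt within 0.35 rad (x of rack_notch in the frame of stand_mark between -0.008 and 0.008 m and y of rack_notch in the frame of stand_mark between -0.0065 and 0.0065 m and z of rack_notch in the frame of stand_mark between -0.0115 and 0.0105 m and contact force between rack and stand above 0.6 N and angle between rack_notch's own z axis and vertical below 0.12 rad and angle between the x axis of rack_notch and the x axis of stand_mark, either way round below 0.35 rad and linear speed of rack below 0.03 m/s and angular speed of rack below 0.4 rad/s); the robot touches nothing.
It fails at once if the rack is pressed on the post or bolt with more than 12 N (contact force between rack and stand above 12 N).
It fails at once if the robot pushes the post or bolt with more than 12 N (contact force between any of the fingers, the arm and stand above 12 N).
It fails at once if the rack is let go before the bolt carries it, and drops (contact force between rack and the fingers below 0.1 N and linear speed of rack above 0.15 m/s).
It fails at once if something else on the bench is moved by more than 20 mm (distance of any of scraper, driver, glue, gear, clips from where it was at the start of the episode above 0.02 m).
It also fails if it takes over 58 s, if anything falls off the work surface, if the arm or the gripper's body presses on something with over 40 N, if the wrist force passes 120 N, or if a joint passes its speed limit or range.

ROBOT

A 6-joint arm with a two-finger parallel gripper is mounted at the origin on the work surface. World frame = base frame: x ahead of the robot, y to its left, z up, the work surface at z = 0. Lengths are in mm, angles in degrees, forces in N, time in s.
With the tool pointing down it reaches from about 300 to 850 mm from the base axis. Payload 4.2 kg.
Tool frame: the origin (TCP) lies at the very end of the fingers, on their centre line; the grasp point (between the pads) lies 19 mm behind it (env.grasp_offset is the distance from the TCP to the grasp point, in mm); z points along the fingers, y is the line along which they close (so a half turn about z gives the same grasp; the last joint's range is limited). The gripper opens to 91 mm and grips with 3 to 60 N. Pads are 32 mm wide; open, the fingers measure 118 mm over their backs; the gripper's body (76 mm by 178 mm) begins 60 mm behind the grasp point.
Start: joints at [-77.922, 18.312, 89.639, -0, 72.044, -1.146], TCP at [131.537, -559.769, 213.976] pointing down, gripper open.
Joint ranges: [-177.97, 177.97], [-48.28, 115.42], [12.27, 149.76], [-77.06, 257.06], [2.81, 150.46], [-146.56, 146.56]. Speed limits (degrees/s): [147.25, 147.25, 180, 180, 180, 180].

INTERFACE

Orientations are given as [roll, pitch, yaw] about the fixed x, y, z axes, in that order (R = Rz(yaw) Ry(pitch) Rx(roll)).
In Python, from workcell import env gives the robot as it stands. The module is installed in compiled form; this text tells all that it offers.
- The arm moves only by the tool send_rows, never from a script. Its argument "motion" is a list of rows, each an object of numbers: "tx", "ty", "tz": the shift along the tool's x, y, z in units of 500 mm (1.0 is 500 mm); "rx", "ry", "rz": the turn, a rotation vector about the tool's x, y, z in units of 30 degrees (1.0 is 30 degrees); "gripper": the closure, from -1 (fully open) to 1 (shut). In form: [{"tx": .., "ty": .., "tz": .., "rx": .., "ry": .., "rz": .., "gripper": ..}, ...]. A call has 1 to 12 rows; each row shifts and turns the commanded pose from where the row before left it, along the tool's axes as they then stand; what a row does not reach is not made up. A row lasts 1/8 s, in which the tool goes at most 62.5 mm and 10.7 degrees, less where a joint would pass 70% of its speed; a pose out of reach is approached as far as the arm can. A call with a number of a shift or a turn outside -1 to 1 is refused whole. A call with a gripper value outside its range is refused whole. The fingers move at their own pace and stop on an object; "grip_force" is the grip in N (left out, the last holds). Time passes only in rows, so rows that do not move let the fingers close. It gives the time, the measured TCP pose, the force, the opening and the grip force at its end, in the units of the state.
- env.state(): the state, without advancing time (a new reading comes with each control period).
- env.grab_frame(name): name is "side" or "top"; returns a dict with "frame" (420x560x3 uint8, red, green, blue), "vertical_fov" (degrees; the focal length in pixels is half the picture's height over the tangent of half this angle, whatever the lens; pixels are square), "cx", "cy" (the principal point, pixels), "rvec" (rotation vector, rad) and "tvec" (3), from world to camera coordinates, as OpenCV has them. Camera axes: x right, y down, z forward; pixel columns grow to the right and rows downward; lengths in mm; the calibration is good to about 2 mm. A picture is of the moment at which its call begins. There is no depth.
- env.job_done(): hands the job in; it is judged then, once.
The state is a dict: "time_s": time; "qpos": joint angles; "qvel": joint speeds; "effort": joint torques, N m; "ee_pos": TCP position; "ee_rot": TCP orientation; "force": force on the tool from outside, world axes, zero at the start; "torque": the same for the moment, N m; "gripper_width": finger opening in mm; "gripper_force": force on a finger pad.
Only numpy, scipy, OpenCV 4.12 (cv2) and the standard library are available. Lean on these libraries where they do the work, as an engineer would, in place of code of your own. Each camera call takes 0.05 s, during which the arm holds its last target. There are 200 camera calls.

## Working session

There is one attempt and no reset: what is moved stays moved. The work goes in short steps, Python scripts to look and compute and a tool call to move; the robot and the scene stay as the last step left them, time stands still between calls to the robot, and variables do not carry over. Pictures are saved under pics/ and viewed, at most 10 in all, crops included, and the job is handed in when it is done.

Besides the shell and the picture viewer there is one more tool, called after "Request:" by a JSON object that holds its "name" and its "arguments", one argument or row to a line. send_rows: Moves the arm, as the interface text tells. Shifts and turns lie within -1 to 1; 1 stands for 500 mm of shift or 30 degrees of turn. Its arguments: {"type":"object","properties":{"motion":{"type":"array"},"grip_force":{"type":"number"}},"required":["motion"]}

```bash
mkdir -p pics; cat > h.py <<'E'
import numpy as np, cv2
from workcell import env
def grab(n):
    f=env.grab_frame(n); im=f["frame"]; h=im.shape[0]
    fl=h/2/np.tan(np.radians(f["vertical_fov"])/2)
    K=np.array([[fl,0,f["cx"]],[0,fl,f["cy"]],[0,0,1]]); R=cv2.Rodrigues(np.array(f["rvec"],float))[0]
    return im[:,:,::-1].copy(),K,R,np.array(f["tvec"],float).ravel()
def ray(c,u,v):
    _,K,R,t=c; d=R.T@np.linalg.inv(K)@np.array([u,v,1.]); return -R.T@t,d
def atz(c,u,v,z):
    o,d=ray(c,u,v); return o+d*(z-o[2])/d[2]
def proj(c,p):
    _,K,R,t=c; q=K@(R@np.array(p,float)+t); return q[:2]/q[2]
def tri(c1,p1,c2,p2):
    o1,d1=ray(c1,*p1);o2,d2=ray(c2,*p2); s=np.linalg.lstsq(np.c_[d1,-d2],o2-o1,rcond=None)[0]
    a,b=o1+s[0]*d1,o2+s[1]*d2; return (a+b)/2,np.linalg.norm(a-b)
E
python3 - <<'E'
from h import *
for n in("side","top"):
    c=grab(n); cv2.imwrite(f"pics/{n}0.png",c[0]); print(n,-c[2].T@c[3],c[1][0],c[2][2])
print(env.state())
E
```

```text
side [ 450.12197563 1077.38565032 1087.54211546] [526.56806082   0.         277.71239182] [ 0.07129554 -0.74372051 -0.66467793]
top [ 321.72200126   -7.84534085 1264.77982331] [404.6623865   0.        280.3530843] [ 0.19608832  0.00814846 -0.98055238]
{'time_s': 0.1, 'qpos': array([-7.79215764e+01,  1.83483743e+01,  8.96967413e+01, -1.05085691e-03,
        7.20437048e+01, -1.14543612e+00]), 'qvel': array([-0.07341018, -0.10381501, -0.22077414, -0.0049351 , -0.0367859 ,
        0.00387416]), 'effort': array([ 1.33636581e-04, -4.13333666e+01, -2.32510132e+01,  7.28654210e-02,
        4.22020792e-02, -5.55460599e-05]), 'ee_pos': array([ 131.44512982, -559.33515007,  213.21850022]), 'ee_rot': array([-1.79911177e+02, -7.76579246e-04,  1.32241839e+01]), 'force': array([-0.33945212,  1.52962362,  0.485585  ]), 'torque': array([0.07544607, 0.02920828, 0.0284685 ]), 'gripper_force': 0.0, 'gripper_width': 91.36972406808034}
```

View pics/side0.png

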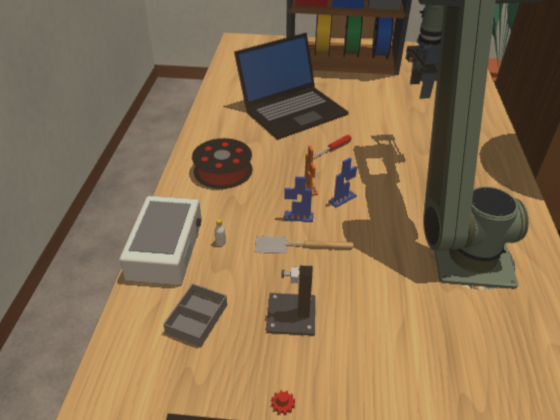

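View pics/top0.png

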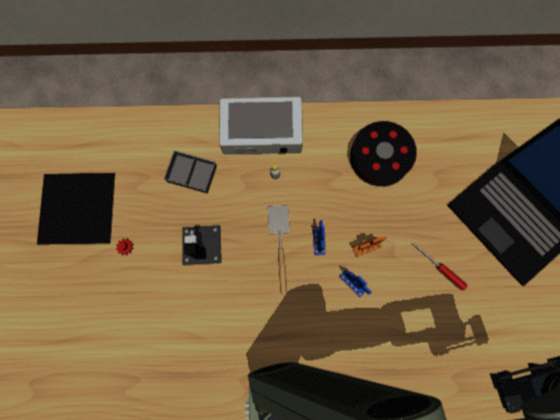

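Candidates: orange rack at top (369,245) / side (311,170); blue look-alikes at top (319,237) / side (299,200) and top (354,281) / side (345,182). The orange one is the target. The post is at top (202,244) / side (295,300). Next, a close crop of both.

```bash
python3 - <<'E'
import cv2,numpy as np
s=cv2.imread("pics/side0.png");t=cv2.imread("pics/top0.png")
def cr(im,u,v,w,h): return cv2.resize(im[v:v+h,u:u+w],(400,300),interpolation=cv2.INTER_CUBIC)
cv2.imwrite("pics/crop1.png",np.vstack([np.hstack([cr(s,275,135,80,60),cr(t,340,220,60,45)]),np.hstack([cr(s,255,260,80,60),cr(t,172,220,60,45)])]))
E
```

```text
(no output)
```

View pics/crop1.png

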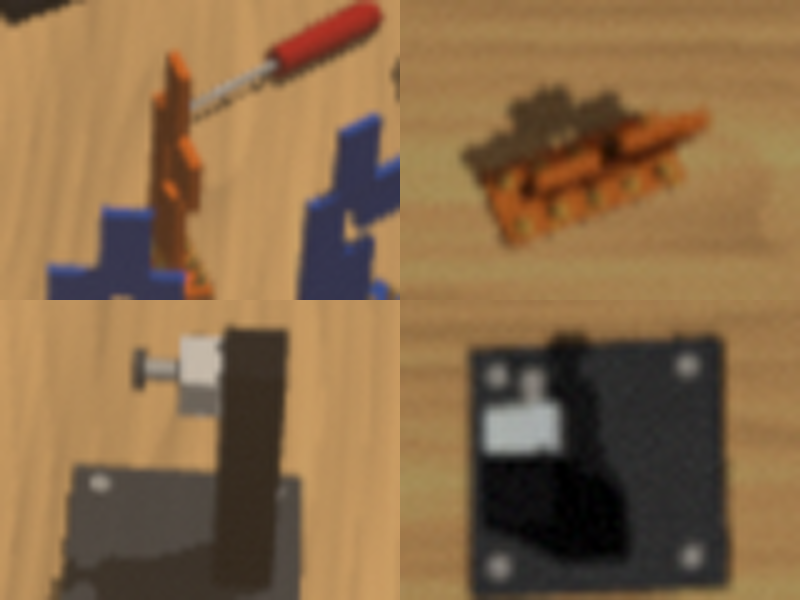

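```bash
cat > fit.py <<'E'
from h import *
from scipy.optimize import differential_evolution as DE
def rackboxes():
    # boxes (x0,x1,y0,y1,z0,z1), origin under foot centre; mouth +y
    return [(-18,18,-45,45,0,8),(-4,4,-36,-6.5,8,111),(-4,4,-6.5,22,8,61),(-4,4,6.5,45,74,111),(-4,4,-6.5,6.5,95,111),(-4,4,-15,15,111,156)]
def sil(c,T,boxes,S=4):
    m=np.zeros((420*S,560*S),np.uint8)
    for b in boxes:
        P=np.array([[x,y,z] for x in b[:2] for y in b[2:4] for z in b[4:]],float)@T[:3,:3].T+T[:3,3]
        uv=np.array([proj(c,p) for p in P]); cv2.fillConvexPoly(m,cv2.convexHull(((uv+.5)*S).astype(np.int32)),255)
    return cv2.resize(m,(560,420),interpolation=cv2.INTER_AREA)/255.
def T(x,y,z,yaw):
    M=np.eye(4);a=np.radians(yaw);M[:2,:2]=[[np.cos(a),-np.sin(a)],[np.sin(a),np.cos(a)]];M[:3,3]=x,y,z;return M
E
cat > run1.py <<'E'
from fit import *
cs=[grab(n) for n in("side","top")]
reg=[(275,130,60,75),(340,215,65,50)]
masks=[];ig=[]
for c,(u,v,w,h) in zip(cs,reg):
    hsv=cv2.cvtColor(c[0],cv2.COLOR_BGR2HSV); H,Sx,V=cv2.split(hsv)
    m=((H>=4)&(H<=13)&(Sx>175)); r=np.zeros_like(m); r[v:v+h,u:u+w]=1
    bl=(H>100)&(H<135)&(Sx>80); masks.append((m&r).astype(float)); ig.append(r&~cv2.dilate(bl.astype(np.uint8),np.ones((3,3))).astype(bool))
    print(m[r].sum())
p0=atz(cs[1],369,247,40);print(p0)
def cost(q):
    return sum(np.abs(sil(c,T(q[0],q[1],0,q[2]),rackboxes())-m)[g].sum() for c,m,g in zip(cs,masks,ig))
for y0 in(20,200):
    r=DE(cost,[(p0[0]-40,p0[0]+40),(p0[1]-40,p0[1]+40),(y0-45,y0+45)],maxiter=18,popsize=7,seed=1);print(y0,r.x,r.fun)
    if y0==20 or r.fun<best.fun: best=r
out=[]
for c,(u,v,w,h),m in zip(cs,reg,masks):
    s=sil(c,T(best.x[0],best.x[1],0,best.x[2]),rackboxes()); im=c[0].copy()
    k=cv2.resize(im[v:v+h,u:u+w],(400,400)); cn,_=cv2.findContours((cv2.resize(s[v:v+h,u:u+w],(400,400))>.5).astype(np.uint8),0,1)
    cv2.drawContours(k,cn,-1,(0,255,0),1); out.append(k)
cv2.imwrite("pics/fit1.png",np.hstack(out))
# post
b=np.array([atz(cs[1],172+(x-400)/6.667,220+(y-300)/6.667,12)for x,y in[(470,350),(722,338),(730,590),(478,597)]]);print(b.round(0),b.mean(0))
print("head",tri(cs[0],(283,273.6),cs[1],(192,231.5)),"block top",atz(cs[1],190.3,239.2,162))
E
python3 run1.py
```

```text
159
264
[ 473.04170641 -265.55173889   40.        ]
20 [ 480.58892503 -264.91965206   14.95237501] 358.9098039215686
200 [ 480.37640242 -264.56541643  195.11114262] 368.74117647058824
[[547. 311.  12.]
 [551. 192.  12.]
 [432. 187.  12.]
 [431. 304.  12.]] [490.20310461 248.4154235   12.        ]
head (array([513.19174383, 248.99208108, 149.97414178]), np.float64(5.3329329975680615)) block top [487.0120836  250.43524464 162.        ]
```

View pics/fit1.png

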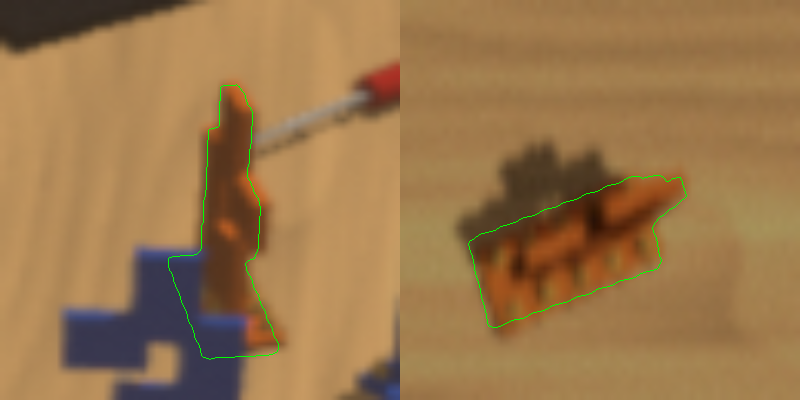

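The chosen thing is the orange rack; the silhouette fits, with the jaw apparently on the near (+y) side. I'll refine it with a better mask, and measure the post more carefully.

```bash
sed -i 's/m=((H>=4)&(H<=13)&(Sx>175))/m=((H<=12)\&(Sx>150)\&(V>50))/; s/fit1.png/fit2.png/' run1.py
cat >> run1.py <<'E'
big=[]
for c,m,(u,v,w,h) in zip(cs,masks,reg):
    big.append(cv2.cvtColor(cv2.resize((m[v:v+h,u:u+w]*255).astype(np.uint8),(400,300)),cv2.COLOR_GRAY2BGR))
# post model overlay
a=[]
for nm,c,(u,v,w,h) in zip("st",cs,[(255,255,80,60),(172,220,60,45)]):
    k=cv2.resize(c[0][v:v+h,u:u+w],(400,300),interpolation=cv2.INTER_CUBIC);f=400/w
    M=T(508-8,249.5,150,2)
    for b,col in [((-8,8,-5,5,-5,5),(0,255,0)),((8,14,-10,10,-10,10),(0,0,255)),((-28,-8,-15,15,-12,12),(255,255,0)),((-58,-28,-15,15,-150,22),(255,0,255))]:
        P=np.array([[x,y,z] for x in b[:2] for y in b[2:4] for z in b[4:]],float)@M[:3,:3].T+M[:3,3]
        hull=cv2.convexHull(((np.array([proj(c,p) for p in P])+.5-[u,v])*f).astype(np.int32)); cv2.polylines(k,[hull],True,col,1)
    a.append(k)
cv2.imwrite("pics/ov.png",np.vstack([np.hstack(a),np.hstack(big)]))
E
python3 run1.py
```

```text
277
201
[ 473.04170641 -265.55173889   40.        ]
20 [ 480.044949   -263.14991687   14.57220343] 342.07450980392156
200 [ 479.5450084  -261.04295143  193.77303533] 363.6862745098039
[[547. 311.  12.]
 [551. 192.  12.]
 [432. 187.  12.]
 [431. 304.  12.]] [490.20310461 248.4154235   12.        ]
head (array([513.19174383, 248.99208108, 149.97414178]), np.float64(5.3329329975680615)) block top [487.0120836  250.43524464 162.        ]
```

View pics/ov.png

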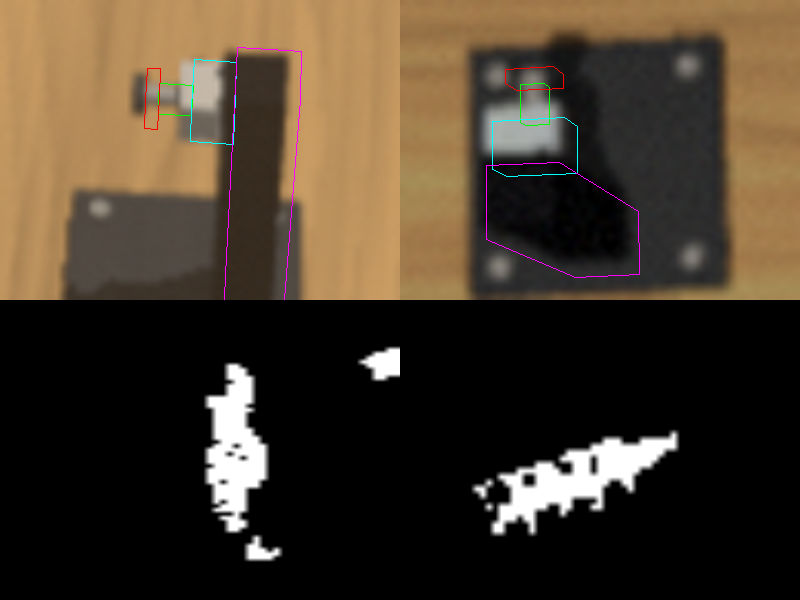

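Post overlay: the mark is about (506, 253) and the bolt probably near z≈155; the mouth faces +y, so the rack slides in along +y. Moving above the rack now.

Request:
{"name": "send_rows", "arguments": {
  "motion": [
    {"tx": 0.102, "ty": -0.052, "gripper": -0.1},
    {"tx": 0.102, "ty": -0.052, "gripper": -0.1},
    {"tx": 0.102, "ty": -0.052, "gripper": -0.1},
    {"tx": 0.102, "ty": -0.052, "gripper": -0.1},
    {"tx": 0.102, "ty": -0.052, "gripper": -0.1},
    {"tx": 0.102, "ty": -0.052, "gripper": -0.1},
    {"tx": 0.102, "ty": -0.052, "gripper": -0.1},
    {"tx": 0.102, "ty": -0.052, "gripper": -0.1},
    {"rz": -0.338, "gripper": -0.1},
    {"rz": -0.338, "gripper": -0.1},
    {"rz": -0.338, "gripper": -0.1},
    {"rz": -0.338, "gripper": -0.1}
  ],
  "grip_force": 25
}}

```text
invalid input at $.motion[0]: expected keys tx, ty, tz, rx, ry, rz, gripper
```

Request:
{"name": "send_rows", "arguments": {
  "motion": [
    {"rz": -0.338, "gripper": -0.1},
    {"rz": -0.338, "gripper": -0.1},
    {"rz": -0.338, "gripper": -0.1},
    {"rz": -0.338, "gripper": -0.1},
    {"rz": -0.338, "gripper": -0.1},
    {"gripper": -0.1},
    {"gripper": -0.1}
  ]
}}

```text
invalid input at $.motion[0]: expected keys tx, ty, tz, rx, ry, rz, gripper
```

All keys needed.

Request:
{"name": "send_rows", "arguments": {
  "motion": [
    {"tx": 0.102, "ty": -0.052, "tz": 0, "rx": 0, "ry": 0, "rz": 0, "gripper": -0.1},
    {"tx": 0.102, "ty": -0.052, "tz": 0, "rx": 0, "ry": 0, "rz": 0, "gripper": -0.1},
    {"tx": 0.102, "ty": -0.052, "tz": 0, "rx": 0, "ry": 0, "rz": 0, "gripper": -0.1},
    {"tx": 0.102, "ty": -0.052, "tz": 0, "rx": 0, "ry": 0, "rz": 0, "gripper": -0.1},
    {"tx": 0.102, "ty": -0.052, "tz": 0, "rx": 0, "ry": 0, "rz": 0, "gripper": -0.1},
    {"tx": 0.102, "ty": -0.052, "tz": 0, "rx": 0, "ry": 0, "rz": 0, "gripper": -0.1},
    {"tx": 0.102, "ty": -0.052, "tz": 0, "rx": 0, "ry": 0, "rz": 0, "gripper": -0.1},
    {"tx": 0.102, "ty": -0.052, "tz": 0, "rx": 0, "ry": 0, "rz": 0, "gripper": -0.1},
    {"tx": 0, "ty": 0, "tz": 0, "rx": 0, "ry": 0, "rz": -0.338, "gripper": -0.1},
    {"tx": 0, "ty": 0, "tz": 0, "rx": 0, "ry": 0, "rz": -0.338, "gripper": -0.1},
    {"tx": 0, "ty": 0, "tz": 0, "rx": 0, "ry": 0, "rz": -0.338, "gripper": -0.1},
    {"tx": 0, "ty": 0, "tz": 0, "rx": 0, "ry": 0, "rz": -0.338, "gripper": -0.1}
  ],
  "grip_force": 25
}}

```text
time_s: 1.8
ee_pos: [481.2, -263.8, 213.9]
ee_rot: [-180.0, 0.0, 54.1]
force: [0.7, 0.5, -0.2]
gripper_width: 50.1
gripper_force: 0.0
```

Request:
{"name": "send_rows", "arguments": {
  "motion": [
    {"tx": 0, "ty": 0, "tz": 0, "rx": 0, "ry": 0, "rz": -0.338, "gripper": -0.1},
    {"tx": 0, "ty": 0, "tz": 0, "rx": 0, "ry": 0, "rz": -0.338, "gripper": -0.1},
    {"tx": 0, "ty": 0, "tz": 0, "rx": 0, "ry": 0, "rz": -0.338, "gripper": -0.1},
    {"tx": 0, "ty": 0, "tz": 0, "rx": 0, "ry": 0, "rz": -0.338, "gripper": -0.1},
    {"tx": 0, "ty": 0, "tz": 0, "rx": 0, "ry": 0, "rz": -0.338, "gripper": -0.1},
    {"tx": 0, "ty": 0, "tz": 0, "rx": 0, "ry": 0, "rz": 0, "gripper": -0.1},
    {"tx": 0, "ty": 0, "tz": 0, "rx": 0, "ry": 0, "rz": 0, "gripper": -0.1}
  ]
}}

```text
time_s: 2.68
ee_pos: [481.1, -263.9, 213.9]
ee_rot: [-180.0, 0.0, 104.3]
force: [0.5, 0.4, -0.4]
gripper_width: 50.0
gripper_force: 0.0
```

Request:
{"name": "send_rows", "arguments": {
  "motion": [
    {"tx": 0, "ty": 0, "tz": 0.048, "rx": 0, "ry": 0, "rz": 0, "gripper": -0.1},
    {"tx": 0, "ty": 0, "tz": 0.048, "rx": 0, "ry": 0, "rz": 0, "gripper": -0.1},
    {"tx": 0, "ty": 0, "tz": 0.048, "rx": 0, "ry": 0, "rz": 0, "gripper": -0.1},
    {"tx": 0, "ty": 0, "tz": 0.048, "rx": 0, "ry": 0, "rz": 0, "gripper": -0.1},
    {"tx": 0, "ty": 0, "tz": 0, "rx": 0, "ry": 0, "rz": 0, "gripper": -0.1},
    {"tx": 0, "ty": 0, "tz": 0, "rx": 0, "ry": 0, "rz": 0, "gripper": -0.1}
  ]
}}

```text
time_s: 3.42
ee_pos: [481.7, -264.3, 118.8]
ee_rot: [179.9, 0.1, 104.4]
force: [0.3, -0.3, 1.5]
gripper_width: 50.2
gripper_force: 0.0
```

```bash
python3 - <<'E'
from h import *
s=grab("side");t=grab("top")
def cr(im,u,v,w,h): return cv2.resize(im[v:v+h,u:u+w],(400,400),interpolation=cv2.INTER_CUBIC)
k=[]
for c,u,v,w in((s,270,115,90),(t,330,195,90)):
    cv2.circle
    k.append(cr(c[0],u,v,w,w))
cv2.imwrite("pics/g1.png",np.hstack(k)); print(env.state()["force"])
E
```

```text
[ 0.2156501  -0.2900352  -0.23295814]
```

View pics/g1.png

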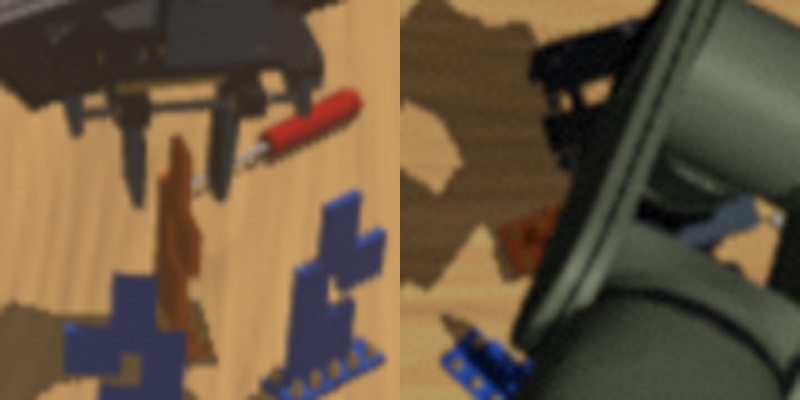

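The tab (crop 178,165) stands centrally between the fingers (130 and 220). Closing and lifting.

Request:
{"name": "send_rows", "arguments": {
  "motion": [
    {"tx": 0, "ty": 0, "tz": 0, "rx": 0, "ry": 0, "rz": 0, "gripper": 1},
    {"tx": 0, "ty": 0, "tz": 0, "rx": 0, "ry": 0, "rz": 0, "gripper": 1},
    {"tx": 0, "ty": 0, "tz": 0, "rx": 0, "ry": 0, "rz": 0, "gripper": 1},
    {"tx": 0, "ty": 0, "tz": 0, "rx": 0, "ry": 0, "rz": 0, "gripper": 1},
    {"tx": 0, "ty": 0, "tz": 0, "rx": 0, "ry": 0, "rz": 0, "gripper": 1},
    {"tx": 0, "ty": 0, "tz": 0, "rx": 0, "ry": 0, "rz": 0, "gripper": 1},
    {"tx": 0, "ty": 0, "tz": 0, "rx": 0, "ry": 0, "rz": 0, "gripper": 1},
    {"tx": 0, "ty": 0, "tz": 0, "rx": 0, "ry": 0, "rz": 0, "gripper": 1}
  ],
  "grip_force": 30
}}

```text
time_s: 4.53
ee_pos: [481.1, -263.9, 117.9]
ee_rot: [-180.0, -0.0, 104.5]
force: [0.2, 0.1, 0.5]
gripper_width: 7.9
gripper_force: 30.0
```

Request:
{"name": "send_rows", "arguments": {
  "motion": [
    {"tx": 0, "ty": 0, "tz": -0.02, "rx": 0, "ry": 0, "rz": 0, "gripper": 1},
    {"tx": 0, "ty": 0, "tz": -0.04, "rx": 0, "ry": 0, "rz": 0, "gripper": 1},
    {"tx": 0, "ty": 0, "tz": -0.06, "rx": 0, "ry": 0, "rz": 0, "gripper": 1},
    {"tx": 0, "ty": 0, "tz": -0.06, "rx": 0, "ry": 0, "rz": 0, "gripper": 1},
    {"tx": 0, "ty": 0, "tz": -0.06, "rx": 0, "ry": 0, "rz": 0, "gripper": 1},
    {"tx": 0, "ty": 0, "tz": -0.06, "rx": 0, "ry": 0, "rz": 0, "gripper": 1},
    {"tx": 0, "ty": 0, "tz": -0.06, "rx": 0, "ry": 0, "rz": 0, "gripper": 1},
    {"tx": 0, "ty": 0, "tz": -0.02, "rx": 0, "ry": 0, "rz": 0, "gripper": 1},
    {"tx": 0, "ty": 0, "tz": 0, "rx": 0, "ry": 0, "rz": 0, "gripper": 1},
    {"tx": 0, "ty": 0, "tz": 0, "rx": 0, "ry": 0, "rz": 0, "gripper": 1}
  ]
}}

```text
time_s: 5.78
ee_pos: [480.6, -263.6, 306.5]
ee_rot: [-179.9, -0.1, 104.5]
force: [-0.0, 0.0, -1.0]
gripper_width: 7.7
gripper_force: 30.0
```

Request:
{"name": "send_rows", "arguments": {
  "motion": [
    {"tx": 0, "ty": 0, "tz": 0, "rx": 0, "ry": 0, "rz": 0.2, "gripper": 1},
    {"tx": 0, "ty": 0, "tz": 0, "rx": 0, "ry": 0, "rz": 0.2, "gripper": 1},
    {"tx": 0.06, "ty": 0.01, "tz": 0, "rx": 0, "ry": 0, "rz": 0, "gripper": 1},
    {"tx": 0.1, "ty": 0.01, "tz": 0, "rx": 0, "ry": 0, "rz": 0, "gripper": 1},
    {"tx": 0.11, "ty": 0.01, "tz": 0, "rx": 0, "ry": 0, "rz": 0, "gripper": 1},
    {"tx": 0.11, "ty": 0.01, "tz": 0, "rx": 0, "ry": 0, "rz": 0, "gripper": 1},
    {"tx": 0.11, "ty": 0.01, "tz": 0, "rx": 0, "ry": 0, "rz": 0, "gripper": 1},
    {"tx": 0.11, "ty": 0.01, "tz": 0, "rx": 0, "ry": 0, "rz": 0, "gripper": 1},
    {"tx": 0.11, "ty": 0.01, "tz": 0, "rx": 0, "ry": 0, "rz": 0, "gripper": 1},
    {"tx": 0.09, "ty": 0.01, "tz": 0, "rx": 0, "ry": 0, "rz": 0, "gripper": 1},
    {"tx": 0.05, "ty": 0.01, "tz": 0, "rx": 0, "ry": 0, "rz": 0, "gripper": 1},
    {"tx": 0, "ty": 0, "tz": 0, "rx": 0, "ry": 0, "rz": 0, "gripper": 1}
  ]
}}

```text
time_s: 7.28
ee_pos: [507.2, 163.9, 306.3]
ee_rot: [-179.8, 0.0, 92.7]
force: [-1.0, -0.1, -1.4]
gripper_width: 8.1
gripper_force: 30.0
```

Request:
{"name": "send_rows", "arguments": {
  "motion": [
    {"tx": 0, "ty": 0, "tz": 0.06, "rx": 0, "ry": 0, "rz": 0, "gripper": 1},
    {"tx": 0, "ty": 0, "tz": 0.06, "rx": 0, "ry": 0, "rz": 0, "gripper": 1},
    {"tx": 0, "ty": 0, "tz": 0.04, "rx": 0, "ry": 0, "rz": 0, "gripper": 1},
    {"tx": 0, "ty": 0, "tz": 0, "rx": 0, "ry": 0, "rz": 0, "gripper": 1},
    {"tx": 0, "ty": 0, "tz": 0, "rx": 0, "ry": 0, "rz": 0, "gripper": 1}
  ]
}}

```text
time_s: 7.9
ee_pos: [508.1, 162.0, 228.6]
ee_rot: [179.9, 0.0, 92.4]
force: [0.2, 0.3, -0.9]
gripper_width: 8.0
gripper_force: 30.0
```

```bash
cat > ov.py <<'E'
from fit import *
import sys
out=sys.argv[1]; mx,my,bz=map(float,sys.argv[2:5]); oy=float(sys.argv[5])
st=env.state(); e=st["ee_pos"]; yaw=st["ee_rot"][2]-90; print(e,st["ee_rot"],st["force"])
a=np.radians(yaw)
ks=[]
for n,(u,v,w,h) in (("side",(235,230,100,75)),("top",(160,200,100,75))):
    c=grab(n); f=8 if n=="side" else 8
    k=cv2.resize(c[0][v:v+h,u:u+w],(800,600),interpolation=cv2.INTER_CUBIC)
    def box(b,M,col):
        P=np.array([[x,y,z] for x in b[:2] for y in b[2:4] for z in b[4:]],float)@M[:3,:3].T+M[:3,3]
        hull=cv2.convexHull(((np.array([proj(c,p) for p in P])+.5-[u,v])*f).astype(np.int32)); cv2.polylines(k,[hull],True,col,1)
    M=T(mx,my,150,2.5)
    for b,col in [((-8,8,-5,5,bz-5,bz+5),(0,255,0)),((8,14,-10,10,bz-10,bz+10),(0,0,255)),((-28,-8,-15,15,bz-12,bz+12),(255,255,0)),((-58,-28,-15,15,-150,22),(255,0,255))]: box(b,M,col)
    M=T(e[0]-np.sin(a)*oy,e[1]+np.cos(a)*oy,e[2]-118,yaw)
    for b in rackboxes(): box(b,M,(255,255,255))
    ks.append(k)
cv2.imwrite(out,ks[0]); cv2.imwrite(out.replace(".png","t.png"),ks[1])
E
python3 ov.py pics/o1.png 506 253.5 5 0
```

```text
[508.14306326 162.01787321 228.63477521] [1.79934844e+02 4.89962214e-03 9.24371123e+01] [ 0.16989721  0.28577563 -0.91991404]
```

View pics/o1.png

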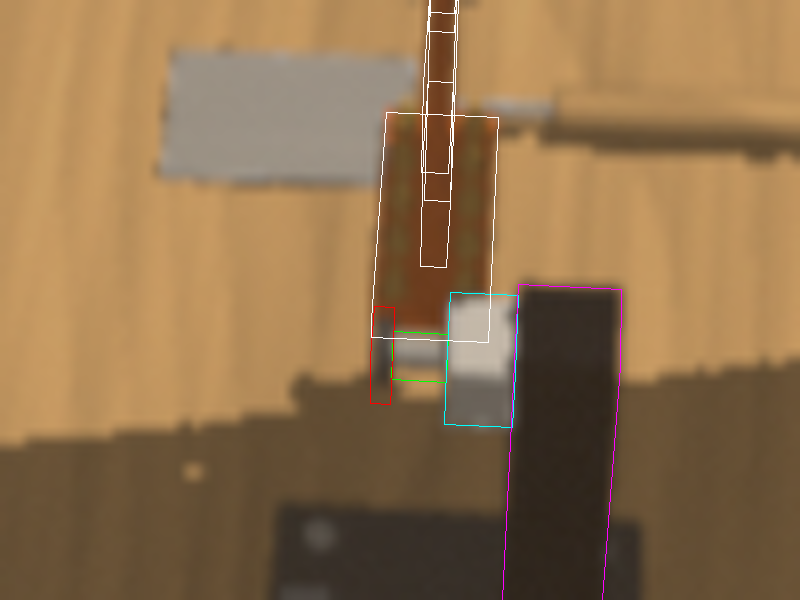

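The overlay fits the post well: the shank (row ~350) sits slightly above the model, so the bolt is about z 155–158, and the gap is aligned with the plate to within about 2 mm. Moving the jaw over the bolt.

Request:
{"name": "send_rows", "arguments": {
  "motion": [
    {"tx": 0, "ty": 0, "tz": 0.02, "rx": 0, "ry": 0, "rz": 0, "gripper": 1},
    {"tx": 0.02, "ty": 0, "tz": 0, "rx": 0, "ry": 0, "rz": 0, "gripper": 1},
    {"tx": 0.03, "ty": 0, "tz": 0, "rx": 0, "ry": 0, "rz": 0, "gripper": 1},
    {"tx": 0.03, "ty": 0, "tz": 0, "rx": 0, "ry": 0, "rz": 0, "gripper": 1},
    {"tx": 0.02, "ty": 0, "tz": 0, "rx": 0, "ry": 0, "rz": 0, "gripper": 1},
    {"tx": 0.016, "ty": 0, "tz": 0, "rx": 0, "ry": 0, "rz": 0, "gripper": 1},
    {"tx": 0, "ty": 0, "tz": 0, "rx": 0, "ry": 0, "rz": 0, "gripper": 1},
    {"tx": 0, "ty": 0, "tz": 0, "rx": 0, "ry": 0, "rz": 0, "gripper": 1},
    {"tx": 0, "ty": 0, "tz": 0, "rx": 0, "ry": 0, "rz": 0, "gripper": 1},
    {"tx": 0, "ty": 0, "tz": 0, "rx": 0, "ry": 0, "rz": 0, "gripper": 1}
  ]
}}

```text
time_s: 9.25
ee_pos: [505.2, 220.2, 218.0]
ee_rot: [180.0, 0.0, 92.5]
force: [0.9, 0.8, -1.2]
gripper_width: 8.0
gripper_force: 30.0
```

```bash
python3 ov.py pics/o2.png 505 253.5 5 -2
```

```text
[505.22694687 220.22717435 217.95765471] [1.79995794e+02 7.35703989e-03 9.24515483e+01] [ 0.93567328  0.81155073 -1.2463616 ]
```

View pics/o2.png

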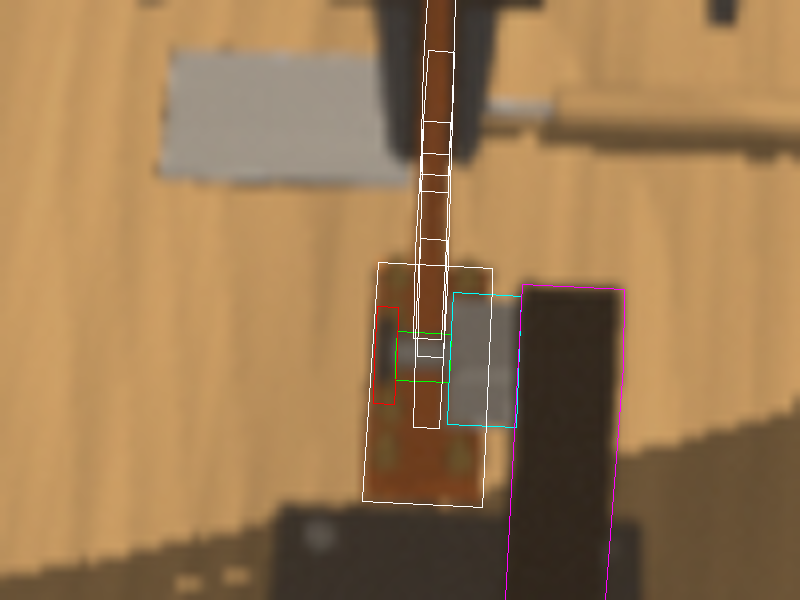

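Request:
{"name": "send_rows", "arguments": {
  "motion": [
    {"tx": 0, "ty": 0.003, "tz": 0.006, "rx": 0, "ry": 0, "rz": 0, "gripper": 1},
    {"tx": 0, "ty": 0, "tz": 0.006, "rx": 0, "ry": 0, "rz": 0, "gripper": 1},
    {"tx": 0, "ty": 0, "tz": 0, "rx": 0, "ry": 0, "rz": 0, "gripper": 1},
    {"tx": 0, "ty": 0, "tz": 0, "rx": 0, "ry": 0, "rz": 0, "gripper": 1},
    {"tx": 0, "ty": 0, "tz": 0, "rx": 0, "ry": 0, "rz": 0, "gripper": 1}
  ]
}}

```text
time_s: 9.98
ee_pos: [506.7, 220.6, 212.0]
ee_rot: [180.0, 0.0, 92.5]
force: [0.1, -0.2, -1.3]
gripper_width: 8.0
gripper_force: 30.0
```

Request:
{"name": "send_rows", "arguments": {
  "motion": [
    {"tx": 0, "ty": 0, "tz": 0.001, "rx": 0, "ry": 0, "rz": 0, "gripper": 1},
    {"tx": 0, "ty": 0, "tz": 0.001, "rx": 0, "ry": 0, "rz": 0, "gripper": 1},
    {"tx": 0, "ty": 0, "tz": 0.001, "rx": 0, "ry": 0, "rz": 0, "gripper": 1},
    {"tx": 0, "ty": 0, "tz": 0, "rx": 0, "ry": 0, "rz": 0, "gripper": 1},
    {"tx": 0, "ty": 0, "tz": 0, "rx": 0, "ry": 0, "rz": 0, "gripper": 1}
  ]
}}

```text
time_s: 10.6
ee_pos: [506.7, 220.6, 210.4]
ee_rot: [180.0, 0.0, 92.5]
force: [0.1, -0.1, -1.7]
gripper_width: 7.8
gripper_force: 30.0
```

Request:
{"name": "send_rows", "arguments": {
  "motion": [
    {"tx": 0, "ty": 0, "tz": 0.001, "rx": 0, "ry": 0, "rz": 0, "gripper": 1},
    {"tx": 0, "ty": 0, "tz": 0.001, "rx": 0, "ry": 0, "rz": 0, "gripper": 1},
    {"tx": 0, "ty": 0, "tz": 0.001, "rx": 0, "ry": 0, "rz": 0, "gripper": 1},
    {"tx": 0, "ty": 0, "tz": 0, "rx": 0, "ry": 0, "rz": 0, "gripper": 1},
    {"tx": 0, "ty": 0, "tz": 0, "rx": 0, "ry": 0, "rz": 0, "gripper": 1}
  ]
}}

```text
time_s: 11.22
ee_pos: [506.7, 220.6, 208.9]
ee_rot: [180.0, 0.0, 92.5]
force: [-0.2, -0.8, -1.4]
gripper_width: 8.3
gripper_force: 30.0
```

Request:
{"name": "send_rows", "arguments": {
  "motion": [
    {"tx": 0, "ty": 0, "tz": 0.001, "rx": 0, "ry": 0, "rz": 0, "gripper": 1},
    {"tx": 0, "ty": 0, "tz": 0.001, "rx": 0, "ry": 0, "rz": 0, "gripper": 1},
    {"tx": 0, "ty": 0, "tz": 0, "rx": 0, "ry": 0, "rz": 0, "gripper": 1},
    {"tx": 0, "ty": 0, "tz": 0, "rx": 0, "ry": 0, "rz": 0, "gripper": 1}
  ]
}}

```text
time_s: 11.72
ee_pos: [506.7, 220.6, 207.9]
ee_rot: [-180.0, 0.0, 92.5]
force: [0.2, 0.1, -1.9]
gripper_width: 7.5
gripper_force: 30.0
```

Request:
{"name": "send_rows", "arguments": {
  "motion": [
    {"tx": 0, "ty": 0, "tz": 0.001, "rx": 0, "ry": 0, "rz": 0, "gripper": 1},
    {"tx": 0, "ty": 0, "tz": 0, "rx": 0, "ry": 0, "rz": 0, "gripper": 1},
    {"tx": 0, "ty": 0, "tz": 0, "rx": 0, "ry": 0, "rz": 0, "gripper": 1}
  ]
}}

```text
time_s: 12.1
ee_pos: [506.7, 220.6, 207.4]
ee_rot: [180.0, 0.0, 92.5]
force: [0.2, 0.6, -1.5]
gripper_width: 7.4
gripper_force: 30.0
```

Request:
{"name": "send_rows", "arguments": {
  "motion": [
    {"tx": 0, "ty": 0, "tz": 0.001, "rx": 0, "ry": 0, "rz": 0, "gripper": 1},
    {"tx": 0, "ty": 0, "tz": 0.001, "rx": 0, "ry": 0, "rz": 0, "gripper": 1},
    {"tx": 0, "ty": 0, "tz": 0, "rx": 0, "ry": 0, "rz": 0, "gripper": 1},
    {"tx": 0, "ty": 0, "tz": 0, "rx": 0, "ry": 0, "rz": 0, "gripper": 1}
  ]
}}

```text
time_s: 12.6
ee_pos: [506.7, 220.6, 206.4]
ee_rot: [-180.0, 0.0, 92.5]
force: [-0.1, -0.4, -1.2]
gripper_width: 7.5
gripper_force: 30.0
```

Request:
{"name": "send_rows", "arguments": {
  "motion": [
    {"tx": 0, "ty": 0, "tz": 0.001, "rx": 0, "ry": 0, "rz": 0, "gripper": 1},
    {"tx": 0, "ty": 0, "tz": 0.001, "rx": 0, "ry": 0, "rz": 0, "gripper": 1},
    {"tx": 0, "ty": 0, "tz": 0, "rx": 0, "ry": 0, "rz": 0, "gripper": 1},
    {"tx": 0, "ty": 0, "tz": 0, "rx": 0, "ry": 0, "rz": 0, "gripper": 1}
  ]
}}

```text
time_s: 13.1
ee_pos: [506.7, 220.6, 205.4]
ee_rot: [180.0, 0.0, 92.5]
force: [-0.2, 0.1, -1.2]
gripper_width: 7.9
gripper_force: 30.0
```

Request:
{"name": "send_rows", "arguments": {
  "motion": [
    {"tx": 0, "ty": 0, "tz": 0.001, "rx": 0, "ry": 0, "rz": 0, "gripper": 1},
    {"tx": 0, "ty": 0, "tz": 0.001, "rx": 0, "ry": 0, "rz": 0, "gripper": 1},
    {"tx": 0, "ty": 0, "tz": 0, "rx": 0, "ry": 0, "rz": 0, "gripper": 1},
    {"tx": 0, "ty": 0, "tz": 0, "rx": 0, "ry": 0, "rz": 0, "gripper": 1}
  ]
}}

```text
time_s: 13.6
ee_pos: [506.7, 220.6, 204.4]
ee_rot: [180.0, 0.0, 92.5]
force: [-0.2, -0.4, -1.1]
gripper_width: 7.8
gripper_force: 30.0
```

Request:
{"name": "send_rows", "arguments": {
  "motion": [
    {"tx": 0, "ty": 0, "tz": 0.001, "rx": 0, "ry": 0, "rz": 0, "gripper": 1},
    {"tx": 0, "ty": 0, "tz": 0.001, "rx": 0, "ry": 0, "rz": 0, "gripper": 1},
    {"tx": 0, "ty": 0, "tz": 0, "rx": 0, "ry": 0, "rz": 0, "gripper": 1},
    {"tx": 0, "ty": 0, "tz": 0, "rx": 0, "ry": 0, "rz": 0, "gripper": 1}
  ]
}}

```text
time_s: 14.1
ee_pos: [506.7, 220.6, 203.4]
ee_rot: [-180.0, 0.0, 92.5]
force: [0.3, 0.7, -1.4]
gripper_width: 8.0
gripper_force: 30.0
```

Request:
{"name": "send_rows", "arguments": {
  "motion": [
    {"tx": 0, "ty": 0, "tz": 0.001, "rx": 0, "ry": 0, "rz": 0, "gripper": 1},
    {"tx": 0, "ty": 0, "tz": 0.001, "rx": 0, "ry": 0, "rz": 0, "gripper": 1},
    {"tx": 0, "ty": 0, "tz": 0, "rx": 0, "ry": 0, "rz": 0, "gripper": 1},
    {"tx": 0, "ty": 0, "tz": 0, "rx": 0, "ry": 0, "rz": 0, "gripper": 1}
  ]
}}

```text
time_s: 14.6
ee_pos: [506.7, 220.6, 202.4]
ee_rot: [-180.0, 0.0, 92.5]
force: [0.2, -0.2, -1.1]
gripper_width: 7.6
gripper_force: 30.0
```

Request:
{"name": "send_rows", "arguments": {
  "motion": [
    {"tx": 0, "ty": 0, "tz": 0.001, "rx": 0, "ry": 0, "rz": 0, "gripper": 1},
    {"tx": 0, "ty": 0, "tz": 0.001, "rx": 0, "ry": 0, "rz": 0, "gripper": 1},
    {"tx": 0, "ty": 0, "tz": 0, "rx": 0, "ry": 0, "rz": 0, "gripper": 1},
    {"tx": 0, "ty": 0, "tz": 0, "rx": 0, "ry": 0, "rz": 0, "gripper": 1}
  ]
}}

```text
time_s: 15.1
ee_pos: [506.7, 220.6, 201.4]
ee_rot: [-180.0, 0.0, 92.5]
force: [-0.8, -0.7, -0.8]
gripper_width: 7.9
gripper_force: 30.0
```

Request:
{"name": "send_rows", "arguments": {
  "motion": [
    {"tx": 0, "ty": 0, "tz": 0.001, "rx": 0, "ry": 0, "rz": 0, "gripper": 1},
    {"tx": 0, "ty": 0, "tz": 0, "rx": 0, "ry": 0, "rz": 0, "gripper": 1},
    {"tx": 0, "ty": 0, "tz": 0, "rx": 0, "ry": 0, "rz": 0, "gripper": 1}
  ]
}}

```text
time_s: 15.48
ee_pos: [506.7, 220.6, 200.9]
ee_rot: [180.0, 0.0, 92.5]
force: [0.2, 0.4, -0.2]
gripper_width: 7.9
gripper_force: 30.0
```

Request:
{"name": "send_rows", "arguments": {
  "motion": [
    {"tx": 0, "ty": 0, "tz": 0.001, "rx": 0, "ry": 0, "rz": 0, "gripper": 1},
    {"tx": 0, "ty": 0, "tz": 0, "rx": 0, "ry": 0, "rz": 0, "gripper": 1},
    {"tx": 0, "ty": 0, "tz": 0, "rx": 0, "ry": 0, "rz": 0, "gripper": 1}
  ]
}}

```text
time_s: 15.85
ee_pos: [506.7, 220.6, 200.8]
ee_rot: [180.0, -0.0, 92.5]
force: [-0.3, -0.7, 2.8]
gripper_width: 8.0
gripper_force: 30.0
```

Contact at TCP z≈200.9, which puts the bolt axis at ≈152. Raising 2 mm to centre the bolt in the slot, then sliding.

Request:
{"name": "send_rows", "arguments": {
  "motion": [
    {"tx": 0, "ty": 0, "tz": -0.004, "rx": 0, "ry": 0, "rz": 0, "gripper": 1},
    {"tx": 0, "ty": 0, "tz": 0, "rx": 0, "ry": 0, "rz": 0, "gripper": 1},
    {"tx": 0.004, "ty": 0, "tz": 0, "rx": 0, "ry": 0, "rz": 0, "gripper": 1},
    {"tx": 0.004, "ty": 0, "tz": 0, "rx": 0, "ry": 0, "rz": 0, "gripper": 1},
    {"tx": 0.004, "ty": 0, "tz": 0, "rx": 0, "ry": 0, "rz": 0, "gripper": 1},
    {"tx": 0.004, "ty": 0, "tz": 0, "rx": 0, "ry": 0, "rz": 0, "gripper": 1},
    {"tx": 0.004, "ty": 0, "tz": 0, "rx": 0, "ry": 0, "rz": 0, "gripper": 1},
    {"tx": 0, "ty": 0, "tz": 0, "rx": 0, "ry": 0, "rz": 0, "gripper": 1},
    {"tx": 0, "ty": 0, "tz": 0, "rx": 0, "ry": 0, "rz": 0, "gripper": 1}
  ]
}}

```text
time_s: 16.98
ee_pos: [506.2, 230.6, 202.4]
ee_rot: [-180.0, 0.0, 92.5]
force: [-0.4, 0.7, -0.4]
gripper_width: 7.9
gripper_force: 30.0
```

Request:
{"name": "send_rows", "arguments": {
  "motion": [
    {"tx": 0.004, "ty": 0, "tz": 0, "rx": 0, "ry": 0, "rz": 0, "gripper": 1},
    {"tx": 0.004, "ty": 0, "tz": 0, "rx": 0, "ry": 0, "rz": 0, "gripper": 1},
    {"tx": 0.004, "ty": 0, "tz": 0, "rx": 0, "ry": 0, "rz": 0, "gripper": 1},
    {"tx": 0.004, "ty": 0, "tz": 0, "rx": 0, "ry": 0, "rz": 0, "gripper": 1},
    {"tx": 0.004, "ty": 0, "tz": 0, "rx": 0, "ry": 0, "rz": 0, "gripper": 1},
    {"tx": 0.004, "ty": 0, "tz": 0, "rx": 0, "ry": 0, "rz": 0, "gripper": 1},
    {"tx": 0, "ty": 0, "tz": 0, "rx": 0, "ry": 0, "rz": 0, "gripper": 1},
    {"tx": 0, "ty": 0, "tz": 0, "rx": 0, "ry": 0, "rz": 0, "gripper": 1}
  ]
}}

```text
time_s: 17.98
ee_pos: [505.7, 242.6, 202.4]
ee_rot: [-180.0, 0.0, 92.5]
force: [-0.8, 0.5, -1.2]
gripper_width: 7.7
gripper_force: 30.0
```

Request:
{"name": "send_rows", "arguments": {
  "motion": [
    {"tx": 0.002, "ty": 0, "tz": 0, "rx": 0, "ry": 0, "rz": 0, "gripper": 1},
    {"tx": 0.002, "ty": 0, "tz": 0, "rx": 0, "ry": 0, "rz": 0, "gripper": 1},
    {"tx": 0.002, "ty": 0, "tz": 0, "rx": 0, "ry": 0, "rz": 0, "gripper": 1},
    {"tx": 0.002, "ty": 0, "tz": 0, "rx": 0, "ry": 0, "rz": 0, "gripper": 1},
    {"tx": 0.002, "ty": 0, "tz": 0, "rx": 0, "ry": 0, "rz": 0, "gripper": 1},
    {"tx": 0.002, "ty": 0, "tz": 0, "rx": 0, "ry": 0, "rz": 0, "gripper": 1},
    {"tx": 0, "ty": 0, "tz": 0, "rx": 0, "ry": 0, "rz": 0, "gripper": 1},
    {"tx": 0, "ty": 0, "tz": 0, "rx": 0, "ry": 0, "rz": 0, "gripper": 1}
  ]
}}

```text
time_s: 18.98
ee_pos: [505.5, 248.5, 202.4]
ee_rot: [180.0, 0.0, 92.5]
force: [0.2, 0.4, -1.3]
gripper_width: 7.7
gripper_force: 30.0
```

Request:
{"name": "send_rows", "arguments": {
  "motion": [
    {"tx": 0.001, "ty": 0, "tz": 0, "rx": 0, "ry": 0, "rz": 0, "gripper": 1},
    {"tx": 0.001, "ty": 0, "tz": 0, "rx": 0, "ry": 0, "rz": 0, "gripper": 1},
    {"tx": 0, "ty": 0, "tz": 0, "rx": 0, "ry": 0, "rz": 0, "gripper": 1},
    {"tx": 0, "ty": 0, "tz": 0, "rx": 0, "ry": 0, "rz": 0, "gripper": 1}
  ]
}}

```text
time_s: 19.48
ee_pos: [505.4, 249.6, 202.4]
ee_rot: [180.0, 0.0, 92.5]
force: [0.9, -0.1, -1.8]
gripper_width: 7.9
gripper_force: 30.0
```

Request:
{"name": "send_rows", "arguments": {
  "motion": [
    {"tx": 0.001, "ty": 0, "tz": 0, "rx": 0, "ry": 0, "rz": 0, "gripper": 1},
    {"tx": 0.001, "ty": 0, "tz": 0, "rx": 0, "ry": 0, "rz": 0, "gripper": 1},
    {"tx": 0, "ty": 0, "tz": 0, "rx": 0, "ry": 0, "rz": 0, "gripper": 1},
    {"tx": 0, "ty": 0, "tz": 0, "rx": 0, "ry": 0, "rz": 0, "gripper": 1}
  ]
}}

```text
time_s: 19.98
ee_pos: [505.4, 250.6, 202.4]
ee_rot: [180.0, 0.0, 92.5]
force: [-0.5, 0.4, -1.2]
gripper_width: 7.8
gripper_force: 30.0
```

Request:
{"name": "send_rows", "arguments": {
  "motion": [
    {"tx": 0.001, "ty": 0, "tz": 0, "rx": 0, "ry": 0, "rz": 0, "gripper": 1},
    {"tx": 0.001, "ty": 0, "tz": 0, "rx": 0, "ry": 0, "rz": 0, "gripper": 1},
    {"tx": 0, "ty": 0, "tz": 0, "rx": 0, "ry": 0, "rz": 0, "gripper": 1},
    {"tx": 0, "ty": 0, "tz": 0, "rx": 0, "ry": 0, "rz": 0, "gripper": 1}
  ]
}}

```text
time_s: 20.48
ee_pos: [505.3, 251.6, 202.4]
ee_rot: [-180.0, 0.0, 92.5]
force: [0.5, 0.6, 0.1]
gripper_width: 8.2
gripper_force: 30.0
```

Request:
{"name": "send_rows", "arguments": {
  "motion": [
    {"tx": 0.001, "ty": 0, "tz": 0, "rx": 0, "ry": 0, "rz": 0, "gripper": 1},
    {"tx": 0.001, "ty": 0, "tz": 0, "rx": 0, "ry": 0, "rz": 0, "gripper": 1},
    {"tx": 0, "ty": 0, "tz": 0, "rx": 0, "ry": 0, "rz": 0, "gripper": 1},
    {"tx": 0, "ty": 0, "tz": 0, "rx": 0, "ry": 0, "rz": 0, "gripper": 1}
  ]
}}

```text
time_s: 20.98
ee_pos: [505.3, 252.6, 202.4]
ee_rot: [180.0, 0.0, 92.5]
force: [0.3, 0.7, -1.6]
gripper_width: 7.5
gripper_force: 30.0
```

Request:
{"name": "send_rows", "arguments": {
  "motion": [
    {"tx": 0.001, "ty": 0, "tz": 0, "rx": 0, "ry": 0, "rz": 0, "gripper": 1},
    {"tx": 0.001, "ty": 0, "tz": 0, "rx": 0, "ry": 0, "rz": 0, "gripper": 1},
    {"tx": 0, "ty": 0, "tz": 0, "rx": 0, "ry": 0, "rz": 0, "gripper": 1},
    {"tx": 0, "ty": 0, "tz": 0, "rx": 0, "ry": 0, "rz": 0, "gripper": 1}
  ]
}}

```text
time_s: 21.48
ee_pos: [505.3, 253.3, 202.4]
ee_rot: [180.0, 0.0, 92.5]
force: [-0.5, -1.1, -1.8]
gripper_width: 7.7
gripper_force: 30.0
```

Request:
{"name": "send_rows", "arguments": {
  "motion": [
    {"tx": 0.001, "ty": 0, "tz": 0, "rx": 0, "ry": 0, "rz": 0, "gripper": 1},
    {"tx": 0, "ty": 0, "tz": 0, "rx": 0, "ry": 0, "rz": 0, "gripper": 1},
    {"tx": 0, "ty": 0, "tz": 0, "rx": 0, "ry": 0, "rz": 0, "gripper": 1}
  ]
}}

```text
time_s: 21.85
ee_pos: [505.2, 253.5, 202.4]
ee_rot: [-180.0, 0.1, 92.5]
force: [0.3, -3.8, -1.6]
gripper_width: 7.8
gripper_force: 30.0
```

Wall felt at y≈253.2. Backing off 2.5 mm to centre, then lowering.

Request:
{"name": "send_rows", "arguments": {
  "motion": [
    {"tx": -0.005, "ty": 0, "tz": 0, "rx": 0, "ry": 0, "rz": 0, "gripper": 1},
    {"tx": 0, "ty": 0, "tz": 0, "rx": 0, "ry": 0, "rz": 0, "gripper": 1},
    {"tx": 0, "ty": 0, "tz": 0, "rx": 0, "ry": 0, "rz": 0, "gripper": 1},
    {"tx": 0, "ty": 0, "tz": 0.003, "rx": 0, "ry": 0, "rz": 0, "gripper": 1},
    {"tx": 0, "ty": 0, "tz": 0.003, "rx": 0, "ry": 0, "rz": 0, "gripper": 1},
    {"tx": 0, "ty": 0, "tz": 0.003, "rx": 0, "ry": 0, "rz": 0, "gripper": 1},
    {"tx": 0, "ty": 0, "tz": 0.003, "rx": 0, "ry": 0, "rz": 0, "gripper": 1},
    {"tx": 0, "ty": 0, "tz": 0, "rx": 0, "ry": 0, "rz": 0, "gripper": 1},
    {"tx": 0, "ty": 0, "tz": 0, "rx": 0, "ry": 0, "rz": 0, "gripper": 1}
  ]
}}

```text
time_s: 22.98
ee_pos: [505.3, 251.6, 196.5]
ee_rot: [180.0, 0.0, 92.5]
force: [-0.4, -0.1, -1.4]
gripper_width: 7.9
gripper_force: 30.0
```

Request:
{"name": "send_rows", "arguments": {
  "motion": [
    {"tx": 0, "ty": 0, "tz": 0.003, "rx": 0, "ry": 0, "rz": 0, "gripper": 1},
    {"tx": 0, "ty": 0, "tz": 0.003, "rx": 0, "ry": 0, "rz": 0, "gripper": 1},
    {"tx": 0, "ty": 0, "tz": 0.003, "rx": 0, "ry": 0, "rz": 0, "gripper": 1},
    {"tx": 0, "ty": 0, "tz": 0.003, "rx": 0, "ry": 0, "rz": 0, "gripper": 1},
    {"tx": 0, "ty": 0, "tz": 0.003, "rx": 0, "ry": 0, "rz": 0, "gripper": 1},
    {"tx": 0, "ty": 0, "tz": 0.003, "rx": 0, "ry": 0, "rz": 0, "gripper": 1},
    {"tx": 0, "ty": 0, "tz": 0.003, "rx": 0, "ry": 0, "rz": 0, "gripper": 1},
    {"tx": 0, "ty": 0, "tz": 0.003, "rx": 0, "ry": 0, "rz": 0, "gripper": 1},
    {"tx": 0, "ty": 0, "tz": 0, "rx": 0, "ry": 0, "rz": 0, "gripper": 1},
    {"tx": 0, "ty": 0, "tz": 0, "rx": 0, "ry": 0, "rz": 0, "gripper": 1}
  ]
}}

```text
time_s: 24.22
ee_pos: [505.3, 251.6, 184.4]
ee_rot: [180.0, 0.0, 92.5]
force: [1.4, -0.7, -1.6]
gripper_width: 7.8
gripper_force: 30.0
```

Request:
{"name": "send_rows", "arguments": {
  "motion": [
    {"tx": 0, "ty": 0, "tz": 0.001, "rx": 0, "ry": 0, "rz": 0, "gripper": 1},
    {"tx": 0, "ty": 0, "tz": 0.001, "rx": 0, "ry": 0, "rz": 0, "gripper": 1},
    {"tx": 0, "ty": 0, "tz": 0.001, "rx": 0, "ry": 0, "rz": 0, "gripper": 1},
    {"tx": 0, "ty": 0, "tz": 0.001, "rx": 0, "ry": 0, "rz": 0, "gripper": 1},
    {"tx": 0, "ty": 0, "tz": 0, "rx": 0, "ry": 0, "rz": 0, "gripper": 1},
    {"tx": 0, "ty": 0, "tz": 0, "rx": 0, "ry": 0, "rz": 0, "gripper": 1}
  ]
}}

```text
time_s: 24.98
ee_pos: [505.3, 251.6, 182.4]
ee_rot: [180.0, 0.0, 92.5]
force: [0.2, 0.2, -1.8]
gripper_width: 8.0
gripper_force: 30.0
```

Request:
{"name": "send_rows", "arguments": {
  "motion": [
    {"tx": 0, "ty": 0, "tz": 0.001, "rx": 0, "ry": 0, "rz": 0, "gripper": 1},
    {"tx": 0, "ty": 0, "tz": 0.001, "rx": 0, "ry": 0, "rz": 0, "gripper": 1},
    {"tx": 0, "ty": 0, "tz": 0.001, "rx": 0, "ry": 0, "rz": 0, "gripper": 1},
    {"tx": 0, "ty": 0, "tz": 0, "rx": 0, "ry": 0, "rz": 0, "gripper": 1},
    {"tx": 0, "ty": 0, "tz": 0, "rx": 0, "ry": 0, "rz": 0, "gripper": 1}
  ]
}}

```text
time_s: 25.6
ee_pos: [505.3, 251.6, 180.9]
ee_rot: [-180.0, 0.0, 92.5]
force: [-0.5, -0.9, -1.5]
gripper_width: 8.0
gripper_force: 30.0
```

Request:
{"name": "send_rows", "arguments": {
  "motion": [
    {"tx": 0, "ty": 0, "tz": 0.001, "rx": 0, "ry": 0, "rz": 0, "gripper": 1},
    {"tx": 0, "ty": 0, "tz": 0, "rx": 0, "ry": 0, "rz": 0, "gripper": 1},
    {"tx": 0, "ty": 0, "tz": 0, "rx": 0, "ry": 0, "rz": 0, "gripper": 1}
  ]
}}

```text
time_s: 25.98
ee_pos: [505.3, 251.6, 180.4]
ee_rot: [180.0, 0.0, 92.5]
force: [0.5, 0.6, -1.1]
gripper_width: 8.1
gripper_force: 30.0
```

Request:
{"name": "send_rows", "arguments": {
  "motion": [
    {"tx": 0, "ty": 0, "tz": 0.001, "rx": 0, "ry": 0, "rz": 0, "gripper": 1},
    {"tx": 0, "ty": 0, "tz": 0, "rx": 0, "ry": 0, "rz": 0, "gripper": 1},
    {"tx": 0, "ty": 0, "tz": 0, "rx": 0, "ry": 0, "rz": 0, "gripper": 1}
  ]
}}

```text
time_s: 26.35
ee_pos: [505.4, 251.6, 180.0]
ee_rot: [180.0, 0.0, 92.5]
force: [-0.6, -0.2, -1.3]
gripper_width: 8.0
gripper_force: 30.0
```

Request:
{"name": "send_rows", "arguments": {
  "motion": [
    {"tx": 0, "ty": 0, "tz": 0.001, "rx": 0, "ry": 0, "rz": 0, "gripper": 1},
    {"tx": 0, "ty": 0, "tz": 0, "rx": 0, "ry": 0, "rz": 0, "gripper": 1},
    {"tx": 0, "ty": 0, "tz": 0, "rx": 0, "ry": 0, "rz": 0, "gripper": 1}
  ]
}}

```text
time_s: 26.72
ee_pos: [505.4, 251.6, 179.8]
ee_rot: [180.0, -0.0, 92.5]
force: [-1.0, -0.5, 2.2]
gripper_width: 7.9
gripper_force: 30.0
```

Weight on the bolt (≈3.6 N change). Holding still, softening the grip, then opening.

Request:
{"name": "send_rows", "arguments": {
  "motion": [
    {"tx": 0, "ty": 0, "tz": 0, "rx": 0, "ry": 0, "rz": 0, "gripper": 1},
    {"tx": 0, "ty": 0, "tz": 0, "rx": 0, "ry": 0, "rz": 0, "gripper": 1},
    {"tx": 0, "ty": 0, "tz": 0, "rx": 0, "ry": 0, "rz": 0, "gripper": 1},
    {"tx": 0, "ty": 0, "tz": 0, "rx": 0, "ry": 0, "rz": 0, "gripper": 1}
  ]
}}

```text
time_s: 27.22
ee_pos: [505.4, 251.6, 179.7]
ee_rot: [180.0, -0.0, 92.5]
force: [-1.0, -0.3, 5.7]
gripper_width: 7.7
gripper_force: 30.0
```

Request:
{"name": "send_rows", "arguments": {
  "motion": [
    {"tx": 0, "ty": 0, "tz": 0, "rx": 0, "ry": 0, "rz": 0, "gripper": 1},
    {"tx": 0, "ty": 0, "tz": 0, "rx": 0, "ry": 0, "rz": 0, "gripper": 1},
    {"tx": 0, "ty": 0, "tz": 0, "rx": 0, "ry": 0, "rz": 0, "gripper": 1},
    {"tx": 0, "ty": 0, "tz": 0, "rx": 0, "ry": 0, "rz": 0, "gripper": 1}
  ],
  "grip_force": 4
}}

```text
time_s: 27.72
ee_pos: [505.6, 251.7, 179.6]
ee_rot: [180.0, -0.0, 92.5]
force: [0.4, -0.8, 5.2]
gripper_width: 8.1
gripper_force: 4.0
```

```bash
python3 ov.py pics/o3.png 505 253.5 2 0; python3 -c "
from h import *
print([env.state()['force'].round(1)])"
```

```text
[505.5919192  251.6563173  179.62657639] [ 1.79956958e+02 -7.30790651e-03  9.24844529e+01] [ 0.41018661 -0.78670756  5.21006827]
[array([-0.5, -0.4,  4.7])]
```

View pics/o3.png

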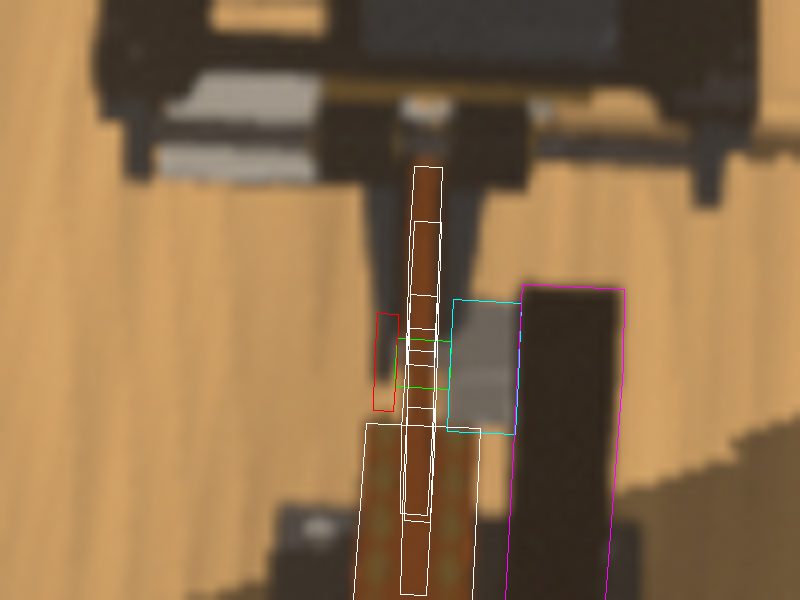

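The rack (plate at column ~420) stands upright in the gap, its notch on the bolt. Releasing.

Request:
{"name": "send_rows", "arguments": {
  "motion": [
    {"tx": 0, "ty": 0, "tz": 0, "rx": 0, "ry": 0, "rz": 0, "gripper": 0.75},
    {"tx": 0, "ty": 0, "tz": 0, "rx": 0, "ry": 0, "rz": 0, "gripper": 0.5},
    {"tx": 0, "ty": 0, "tz": 0, "rx": 0, "ry": 0, "rz": 0, "gripper": 0.5},
    {"tx": 0, "ty": 0, "tz": 0, "rx": 0, "ry": 0, "rz": 0, "gripper": 0.5},
    {"tx": 0, "ty": 0, "tz": 0, "rx": 0, "ry": 0, "rz": 0, "gripper": 0.5}
  ]
}}

```text
time_s: 28.45
ee_pos: [505.3, 251.5, 179.3]
ee_rot: [-180.0, 0.0, 92.5]
force: [-0.0, -0.1, 0.2]
gripper_width: 22.7
gripper_force: 0.0
```

Request:
{"name": "send_rows", "arguments": {
  "motion": [
    {"tx": 0, "ty": 0, "tz": -0.01, "rx": 0, "ry": 0, "rz": 0, "gripper": 0.5},
    {"tx": 0, "ty": 0, "tz": -0.02, "rx": 0, "ry": 0, "rz": 0, "gripper": 0.5},
    {"tx": 0, "ty": 0, "tz": -0.03, "rx": 0, "ry": 0, "rz": 0, "gripper": 0.5},
    {"tx": 0, "ty": 0, "tz": -0.06, "rx": 0, "ry": 0, "rz": 0, "gripper": 0.5},
    {"tx": 0, "ty": 0, "tz": -0.08, "rx": 0, "ry": 0, "rz": 0, "gripper": 0.5},
    {"tx": 0, "ty": 0, "tz": -0.08, "rx": 0, "ry": 0, "rz": 0, "gripper": 0.5},
    {"tx": 0, "ty": 0, "tz": 0, "rx": 0, "ry": 0, "rz": 0, "gripper": 0.5},
    {"tx": 0, "ty": 0, "tz": 0, "rx": 0, "ry": 0, "rz": 0, "gripper": 0.5},
    {"tx": 0, "ty": 0, "tz": 0, "rx": 0, "ry": 0, "rz": 0, "gripper": 0.5},
    {"tx": 0, "ty": 0, "tz": 0, "rx": 0, "ry": 0, "rz": 0, "gripper": 0.5},
    {"tx": 0, "ty": 0, "tz": 0, "rx": 0, "ry": 0, "rz": 0, "gripper": 0.5},
    {"tx": 0, "ty": 0, "tz": 0, "rx": 0, "ry": 0, "rz": 0, "gripper": 0.5}
  ]
}}

```text
time_s: 29.95
ee_pos: [505.3, 251.6, 319.2]
ee_rot: [-180.0, 0.0, 92.5]
force: [-0.5, -0.1, 0.1]
gripper_width: 23.0
gripper_force: 0.0
```

```bash
python3 - <<'E'
from h import *
c=grab("side"); cv2.imwrite("pics/end.png",cv2.resize(c[0][220:340,220:340],(600,600),interpolation=cv2.INTER_CUBIC))
E
```

```text
(no output)
```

View pics/end.png

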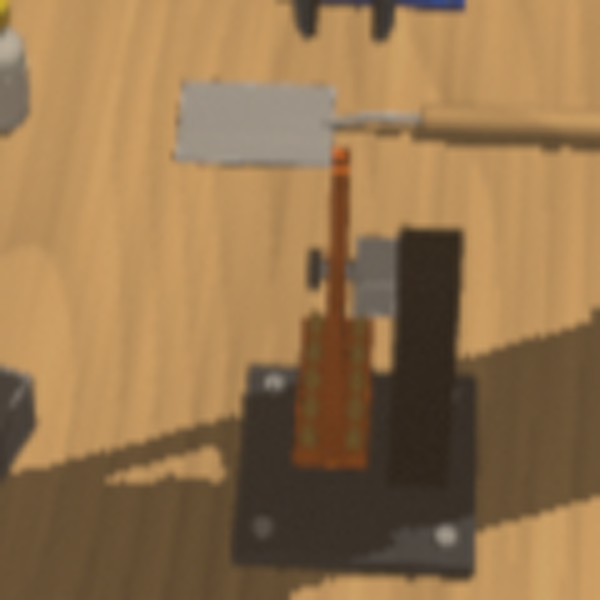

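The rack (340,300) hangs upright in the gap between the bolt head (315,268) and the block (375,275). The gripper is clear.

```bash
python3 -c "
from workcell import env
print(env.job_done())"
```

```text
the job is handed in; nothing more can be done
None
```

The orange rack hangs upright on the bolt, let go with the gripper clear, and I handed the job in at about 30 s; no verdict came back. Wrist force on the bolt peaked at about 7 N (limit 12 N), and I saw nothing else on the bench move.

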